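Feel along the air valves of a plaster mould

ROBOT

A 6-joint arm with a two-finger parallel gripper is mounted at the origin on the work surface. World frame = base frame: x ahead of the robot, y to its left, z up, the work surface at z = 0. Lengths are in mm, angles in rad, forces in N, time in s.
With the tool pointing down it reaches from about 350 to 775 mm from the base axis. Payload 7.3 kg.
Tool frame: the origin (TCP) lies between the finger pads, 19 mm behind the fingertips; this is the grasp point; z points along the fingers, y is the line along which they close (so a half turn about z gives the same grasp; the last joint's range is limited). The gripper opens to 92 mm and grips with 3 to 60 N. Pads are 19 mm wide; open, the fingers measure 130 mm over their backs; the gripper's body (75 mm by 190 mm) begins 47 mm behind the grasp point.
Start: joints at [1.045, 0.342, 1.524, -0, 1.275, -0.146], TCP at [194.622, 487.612, 245.541] pointing down, gripper open.
Joint ranges: [-2.53, 2.53], [-0.77, 2.02], [0.04, 2.7], [-1, 4.14], [0.28, 2.66], [-3.11, 3.11]. Speed limits (rad/s): [2.57, 2.57, 3.14, 3.14, 3.14, 3.14].

INTERFACE

Orientations are given as [roll, pitch, yaw] about the fixed x, y, z axes, in that order (R = Rz(yaw) Ry(pitch) Rx(roll)).
In Python, from plant import bot gives the robot as it stands. The module is installed in compiled form; this text tells all that it offers.
- The arm moves only by the tool carry_out, never from a script. Its argument "plan" is a list of rows, each an object of numbers: "tx", "ty", "tz": the shift along the world's x, y, z in mm; "rx", "ry", "rz": the turn, a rotation vector about the world's x, y, z in rad. A call has 1 to 12 rows; each row shifts and turns the commanded pose from where the row before left it; what a row does not reach is not made up. A row lasts 1/10 s, in which the tool goes at most 50 mm and 8.59 degrees, less where a joint would pass 70% of its speed; a pose out of reach is approached as far as the arm can. A call with a gripper value outside its range is refused whole. "gripper" is the closure, from 0 (fully open) to 1 (shut), set as the call begins (left out, the last holds). The fingers move at their own pace and stop on an object; the grip force is fixed at half the most. Time passes only in rows, so rows that do not move let the fingers close. It gives the time, the measured TCP pose, the force, the opening and the grip force at its end, in the units of the state.
- bot.get_obs(): the state, without advancing time (a new reading comes with each control period).
- bot.capture(name): name is "scene" or "side" or "wrist"; returns the picture (420x560x3 uint8, red, green, blue); there is no depth.
- bot.camera_model(name): a dict with "camera_matrix" (3x3 intrinsics, pixels), "R" (3x3) and "t" (3): a world point X has camera coordinates R X + t. Camera axes: x right, y down, z forward; pixel columns grow to the right and rows downward; lengths in mm; the calibration is good to about 2 mm. A picture is of the moment at which its call begins: read the wrist's pose just before it. camera_model takes no time and is no camera call; for the wrist camera it gives the pose at the moment of the call.
- bot.close_job(): hands the job in; it is judged then, once.
The state is a dict: "time": time; "joint_positions": joint angles; "dq": joint speeds; "tau": joint torques, N m; "tool_pos": TCP position; "tcp_rot": TCP orientation; "contact_force": force on the tool from outside, world axes, zero at the start; "moment": the same for the moment, N m; "grip_width": finger opening in mm; "finger_force": force on a finger pad.
Only numpy, scipy, OpenCV 4.12 (cv2) and the standard library are available. Lean on these libraries where they do the work, as an engineer would, in place of code of your own. Each camera call takes 0.05 s, during which the arm holds its last target. There are 200 camera calls.

TASK

Check the air valves of the plaster mould: with your shut fingertips follow the curved row from the red valve by the brass nipple to the blue one, staying low over the mould (within about 25 mm of its top), and lightly press each valve at least about halfway down in turn, letting each red one spring back. Finish while still holding the blue valve down. Do not shove the mould, pick anything up or disturb the dish and the other things around.

Things in the scene. Friction and masses are not known exactly. Their poses are not given: they have to be found in the camera images.
- mould: white plaster block, 270 (x) x 210 (y) x 70 mm high, rounded edges, about 5 kg, loose and level on the table at any yaw; origin: centre of its underside, z up. On its flat top five domed spring valves in a curve (arc of 100 mm radius, 45 mm between neighbours): shut fingertips press one at a time. A brass hose nipple sticks out of its -x end by the first valve
- valve1_top (a point): top of the dome of air valve 1 (red, first of the row, next to the brass hose nipple): 21 mm across, standing 11 mm above the mould's top at rest; this point goes down with it; z up
- valve1 (a joint): how far valve 1 is pressed down, m: 0 at rest, 0.008 fully down. Spring: starts to move at about 1 N, 4.5 N fully down, springs back when let go. Pressed counts from 0.003
- valve2_top (a point): top of the dome of air valve 2 (red, second): 21 mm across, standing 11 mm above the mould's top at rest; this point goes down with it; z up
- valve2 (a joint): how far valve 2 is pressed down, m: 0 at rest, 0.008 fully down. Spring: starts to move at about 1 N, 4.5 N fully down, springs back when let go. Pressed counts from 0.003
- valve3_top (a point): top of the dome of air valve 3 (red, third (middle)): 21 mm across, standing 11 mm above the mould's top at rest; this point goes down with it; z up
- valve3 (a joint): how far valve 3 is pressed down, m: 0 at rest, 0.008 fully down. Spring: starts to move at about 1 N, 4.5 N fully down, springs back when let go. Pressed counts from 0.003
- valve4_top (a point): top of the dome of air valve 4 (red, fourth): 21 mm across, standing 11 mm above the mould's top at rest; this point goes down with it; z up
- valve4 (a joint): how far valve 4 is pressed down, m: 0 at rest, 0.008 fully down. Spring: starts to move at about 1 N, 4.5 N fully down, springs back when let go. Pressed counts from 0.003
- valve5_top (a point): top of the dome of air valve 5 (blue, fifth and last): 21 mm across, standing 11 mm above the mould's top at rest; this point goes down with it; z up
- valve5 (a joint): how far valve 5 is pressed down, m: 0 at rest, 0.008 fully down. Spring: starts to move at about 1 N, 4.5 N fully down, springs back when let go. Pressed counts from 0.003
- gap1 (a point): point on the mould's top face (70 mm above the table) midway between valves 1 and 2
- gap2 (a point): point on the mould's top face (70 mm above the table) midway between valves 2 and 3
- gap3 (a point): point on the mould's top face (70 mm above the table) midway between valves 3 and 4
- gap4 (a point): point on the mould's top face (70 mm above the table) midway between valves 4 and 5
- dish: round clay dish (tan), 84 mm across, 24 mm high, loose on the mould inside the curve of valves; origin: centre of its underside. Bystander
- casting: tan ribbed clay slab, 190 x 100 x 17 mm, loose on the white ware board; origin: centre of underside. Bystander
- brush: hand brush with wooden handle lying on the table, loose. Bystander
- spatula: spatula with wooden handle lying on the table, loose. Bystander
- jar: white jar with blue lid, 60 mm across, 90 mm high, loose; origin: centre of underside. Bystander
- cup: white ceramic cup, 72 mm across, 80 mm high, loose; origin: centre of underside. Bystander
- collar: black rubber ring, 70 mm across, 25 mm high, loose on the table; origin: centre of underside. Bystander

How it is judged (in metres and radians):
On the way, in this order (a step that is already met when the one before it is completed fails the run):
1. valve 1 is pressed at least 3 mm by the fingers (value of joint valve1 above 0.003 m and contact force between the fingers and mould above 0.3 N), for 0.1 s.
2. the fingers follow the curve low over the mould from valve 1 to valve 2: the TCP passes within 13 mm sideways of the midpoint and less than 65 mm above the mould's top (horizontal distance between the grasp point and gap1 below 0.013 m and z of the grasp point in the frame of gap1 below 0.065 m), for 0.02 s.
3. valve 2 is pressed at least 3 mm by the fingers (value of joint valve2 above 0.003 m and contact force between the fingers and mould above 0.3 N), for 0.1 s.
4. the fingers follow the curve low over the mould from valve 2 to valve 3: the TCP passes within 13 mm sideways of the midpoint and less than 65 mm above the mould's top (horizontal distance between the grasp point and gap2 below 0.013 m and z of the grasp point in the frame of gap2 below 0.065 m), for 0.02 s.
5. valve 3 is pressed at least 3 mm by the fingers (value of joint valve3 above 0.003 m and contact force between the fingers and mould above 0.3 N), for 0.1 s.
6. the fingers follow the curve low over the mould from valve 3 to valve 4: the TCP passes within 13 mm sideways of the midpoint and less than 65 mm above the mould's top (horizontal distance between the grasp point and gap3 below 0.013 m and z of the grasp point in the frame of gap3 below 0.065 m), for 0.02 s.
7. valve 4 is pressed at least 3 mm by the fingers (value of joint valve4 above 0.003 m and contact force between the fingers and mould above 0.3 N), for 0.1 s.
8. the fingers follow the curve low over the mould from valve 4 to valve 5: the TCP passes within 13 mm sideways of the midpoint and less than 65 mm above the mould's top (horizontal distance between the grasp point and gap4 below 0.013 m and z of the grasp point in the frame of gap4 below 0.065 m), for 0.02 s.
9. valve 5 is pressed at least 3 mm by the fingers (value of joint valve5 above 0.003 m and contact force between the fingers and mould above 0.3 N), for 0.1 s.
At the end, for the whole second after the job is handed in: The fingers hold the blue valve at least 3 mm down; the four red valves are back up (under 1.5 mm); the mould is within 15 mm and every other loose thing within 25 mm of where it started (all of step 9 and not (value of joint valve1 above 0.0015 m) and not (value of joint valve2 above 0.0015 m) and not (value of joint valve3 above 0.0015 m) and not (value of joint valve4 above 0.0015 m) and not (distance of mould from where it was at the start of the episode above 0.015 m) and not (distance of dish from where it was at the start of the episode above 0.025 m) and not (distance of casting from where it was at the start of the episode above 0.025 m) and not (distance of brush from where it was at the start of the episode above 0.025 m) and not (distance of spatula from where it was at the start of the episode above 0.025 m) and not (distance of jar from where it was at the start of the episode above 0.025 m) and not (distance of cup from where it was at the start of the episode above 0.025 m) and not (distance of collar from where it was at the start of the episode above 0.025 m)); the arm keeps its last pose, push and grip.
It fails at once if the mould is pressed or struck with more than 22 N (contact force between the arm and mould above 22 N).
It fails at once if the fingers press the mould with more than 22 N (contact force between the fingers and mould above 22 N).
It fails at once if the mould is shoved by more than 15 mm, lifted or tipped (distance of mould from where it was at the start of the episode above 0.015 m or height (world z) of mould above 0.008 m or angle between mould's own z axis and vertical above 0.08 rad).
It fails at once if another loose thing is moved by more than 25 mm, or picked up (distance of any of dish, casting, brush, spatula, jar, cup, collar from where it was at the start of the episode above 0.025 m).
It also fails if it takes over 45 s, if anything falls off the work surface, if the arm or the gripper's body presses on something with over 40 N, if the wrist force passes 120 N, or if a joint passes its speed limit or range.

## Working session

There is one attempt and no reset: what is moved stays moved. The work goes in short steps, Python scripts to look and compute and a tool call to move; the robot and the scene stay as the last step left them, time stands still between calls to the robot, and variables do not carry over. Pictures are saved under pics/ and viewed, at most 10 in all, crops included, and the job is handed in when it is done.

Besides the shell and the picture viewer there is one more tool, called as name(argument=value, ...), one argument or row to a line, values as JSON. carry_out: Moves the arm, as the interface text tells. Its arguments: {"type":"object","properties":{"plan":{"type":"array"},"gripper":{"type":"number"}},"required":["plan"]}

```bash
mkdir -p pics
python3 - <<'E'
from plant import bot
import cv2
o=bot.get_obs();print(o['time'],o['tool_pos'],o['tcp_rot'],o['grip_width'])
for n in("scene","wrist"):
    cv2.imwrite(f"pics/{n}0.png",bot.capture(n)[:,:,::-1])
E
```

```text
0.0 [194.42169672 487.26678503 244.83520334] [-3.14007211e+00 -1.86912947e-04  2.76184275e+00] 91.84597900187866
```

View pics/scene0.png

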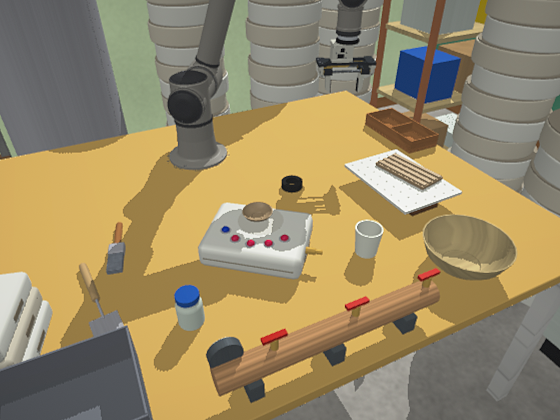

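View pics/wrist0.png

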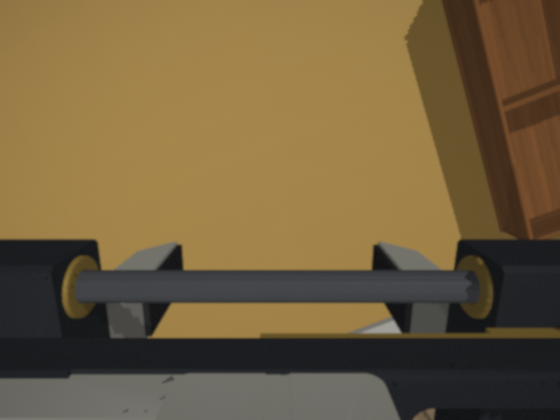

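The scene picture shows the mould with the nipple at about (315,251). The red valves are at about (284,238), (268,243), (250,243) and (235,238), and the blue one is at (225,229). The wrist view shows only the table and a wooden box edge. Next I'll measure the valves in the scene and side views.

```bash
cat > h.py <<'E'
import numpy as np,cv2
def blobs(im,roi=None):
    h=cv2.cvtColor(im,cv2.COLOR_RGB2HSV);out=[]
    for c,m in(("r",cv2.inRange(h,(168,110,60),(180,255,255))|cv2.inRange(h,(0,170,60),(4,255,255))),("b",cv2.inRange(h,(105,120,50),(125,255,255)))):
        n,l,s,ce=cv2.connectedComponentsWithStats(m)
        out+=[(c,int(s[i,4]),ce[i].round(1)) for i in range(1,n) if s[i,4]>=8]
    return out
def ray(cm,uv,z):
    R,t=np.array(cm["R"]),np.array(cm["t"]).ravel();C=-R.T@t
    d=R.T@np.linalg.inv(cm["camera_matrix"])@[*uv,1]
    return C+d*(z-C[2])/d[2]
E
python3 - <<'E'
from plant import bot
from h import *
for n in("scene","side"):
    im=bot.capture(n);cv2.imwrite(f"pics/{n}1.png",im[:,:,::-1]);cm=bot.camera_model(n)
    for c,a,p in blobs(im): print(n,c,a,p,ray(cm,p,76).round(0))
E
```

```text
scene r 39 [234.6 237.7] [592. -77.  76.]
scene r 37 [283.9 237.4] [646.  36.  76.]
scene r 39 [250.3 242.5] [627. -48.  76.]
scene r 38 [268.  242.5] [646.  -9.  76.]
scene r 131 [428.1 274.1] [905. 273.  76.]
scene r 144 [356.7 303. ] [905.  79.  76.]
scene r 179 [273.5 336.5] [ 905. -116.   76.]
scene b 1112 [410.  70.] [-212. 1154.   76.]
scene b 1197 [441.9  76.3] [ -73. 1227.   76.]
scene b 32 [225.  228.9] [548. -87.  76.]
scene b 435 [186.6 295.8] [ 728. -241.   76.]
side r 31 [307.1 112.3] [985. 268.  76.]
side r 31 [345.5 135.2] [985.  79.  76.]
side r 37 [386.5 159.5] [ 985. -106.   76.]
side r 22 [293.1 192.1] [637.  39.  76.]
side r 24 [303.1 198.8] [638.  -6.  76.]
side r 23 [308.8 208.9] [617. -48.  76.]
side r 25 [308.6 219.1] [584. -75.  76.]
side b 177 [376.1 219.4] [ 734. -238.   76.]
side b 25 [302.2 228.9] [539. -85.  76.]
```

View pics/side1.png

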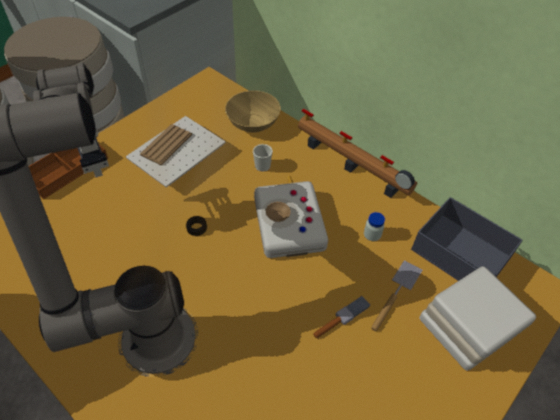

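The side picture shows the mould around (290,220), with the valve arc from (293,192) to the blue one at (302,229) and the dish inside it at (278,211). The two views agree to within about 10 mm. I'll shut the gripper, move above the mould and check again with the wrist camera.

Run:
```python
from plant import bot
import numpy as np
cm=bot.camera_model("wrist");R=np.array(cm["R"]);C=-R.T@np.array(cm["t"]).ravel()
print(C-bot.get_obs()["tool_pos"],R[2],cm["camera_matrix"])
```

```text
[-61.19952613  24.30164549 139.90704816] [ 0.22793681 -0.09242646 -0.9692792 ] [[348.1341313    0.         277.12568699]
 [  0.         348.1341313  211.29625981]
 [  0.           0.           1.        ]]
```

carry_out(
  plan=[
    {"tx": 30, "ty": -35},
    {"tx": 30, "ty": -35},
    {"tx": 30, "ty": -35},
    {"tx": 30, "ty": -35},
    {"tx": 30, "ty": -35},
    {"tx": 30, "ty": -35},
    {"tx": 30, "ty": -35},
    {"tx": 30, "ty": -35},
    {"tx": 30, "ty": -35},
    {"tx": 30, "ty": -35},
    {"tx": 30, "ty": -35},
    {"tx": 30, "ty": -35},
  ],
  gripper=1,
)

```text
invalid input at $.plan[0]: expected keys tx, ty, tz, rx, ry, rz
```

carry_out(
  plan=[
    {"tx": 30, "ty": -35, "tz": 0, "rx": 0, "ry": 0, "rz": 0},
    {"tx": 30, "ty": -35, "tz": 0, "rx": 0, "ry": 0, "rz": 0},
    {"tx": 30, "ty": -35, "tz": 0, "rx": 0, "ry": 0, "rz": 0},
    {"tx": 30, "ty": -35, "tz": 0, "rx": 0, "ry": 0, "rz": 0},
    {"tx": 30, "ty": -35, "tz": 0, "rx": 0, "ry": 0, "rz": 0},
    {"tx": 30, "ty": -35, "tz": 0, "rx": 0, "ry": 0, "rz": 0},
    {"tx": 30, "ty": -35, "tz": 0, "rx": 0, "ry": 0, "rz": 0},
    {"tx": 30, "ty": -35, "tz": 0, "rx": 0, "ry": 0, "rz": 0},
    {"tx": 30, "ty": -35, "tz": 0, "rx": 0, "ry": 0, "rz": 0},
    {"tx": 30, "ty": -35, "tz": 0, "rx": 0, "ry": 0, "rz": 0},
    {"tx": 30, "ty": -35, "tz": 0, "rx": 0, "ry": 0, "rz": 0},
    {"tx": 30, "ty": -35, "tz": 0, "rx": 0, "ry": 0, "rz": 0},
  ],
  gripper=1,
)

```text
time: 1.4
tool_pos: [555.5, 65.9, 245.4]
tcp_rot: [3.141, -0.0, 2.762]
contact_force: [0.1, 1.0, -0.3]
grip_width: 1.6
finger_force: 0.0
```

carry_out(
  plan=[
    {"tx": 5, "ty": -30, "tz": 0, "rx": 0, "ry": 0, "rz": 0},
    {"tx": 0, "ty": -40, "tz": 0, "rx": 0, "ry": 0, "rz": 0},
    {"tx": 0, "ty": 0, "tz": 0, "rx": 0, "ry": 0, "rz": 0},
    {"tx": 0, "ty": 0, "tz": 0, "rx": 0, "ry": 0, "rz": 0},
  ],
)

```text
time: 1.8
tool_pos: [559.5, -3.1, 245.2]
tcp_rot: [3.141, -0.001, 2.76]
contact_force: [-0.2, -0.8, -0.2]
grip_width: 0.6
finger_force: 0.0
```

Run:
```python
from plant import bot
from h import *
cm=bot.camera_model("wrist");im=bot.capture("wrist");cv2.imwrite("pics/w2.png",im[:,:,::-1])
print(bot.get_obs()["tool_pos"])
for c,a,p in blobs(im): print(c,a,p,ray(cm,p,77).round(1))
```

```text
[559.48329823  -2.16049556 245.37577335]
b 348 [189.4 214.8] [543.9 -83.7  77. ]
```

View pics/w2.png

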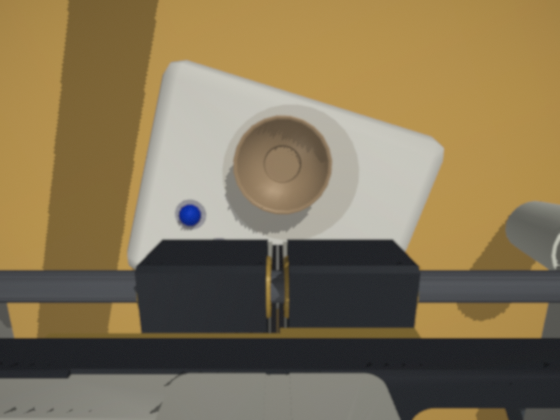

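The wrist view has the blue valve at (189,215) and the dish at (282,165). The fingers hide the red valves, so I'll back out in +x to see them.

carry_out(
  plan=[
    {"tx": 40, "ty": -10, "tz": 0, "rx": 0, "ry": 0, "rz": 0},
    {"tx": 40, "ty": -10, "tz": 0, "rx": 0, "ry": 0, "rz": 0},
    {"tx": 35, "ty": -5, "tz": 0, "rx": 0, "ry": 0, "rz": 0},
    {"tx": 0, "ty": 0, "tz": 0, "rx": 0, "ry": 0, "rz": 0},
    {"tx": 0, "ty": 0, "tz": 0, "rx": 0, "ry": 0, "rz": 0},
  ],
)

```text
time: 2.35
tool_pos: [674.4, -25.9, 244.4]
tcp_rot: [-3.141, -0.002, 2.763]
contact_force: [-0.4, 0.1, -1.1]
grip_width: 0.2
finger_force: 0.0
```

Run:
```python
from plant import bot
from h import *
cm=bot.camera_model("wrist");im=bot.capture("wrist");cv2.imwrite("pics/w3.png",im[:,:,::-1])
print(bot.get_obs()["tool_pos"])
for c,a,p in blobs(im): print(c,a,p,ray(cm,p,77).round(1))
```

```text
[673.96506714 -25.92079769 245.1449457 ]
r 429 [188.3 128. ] [588.6 -74.4  77. ]
r 412 [332.7 137.6] [641.9  38.3  77. ]
r 402 [234.2 153.9] [623.3 -46.5  77. ]
r 390 [284.9 157.2] [642.3  -6.3  77. ]
b 461 [155.5  82.5] [545.1 -84.1  77. ]
b 1098 [ 96.4 321.4] [ 724.  -238.3   77. ]
```

View pics/w3.png

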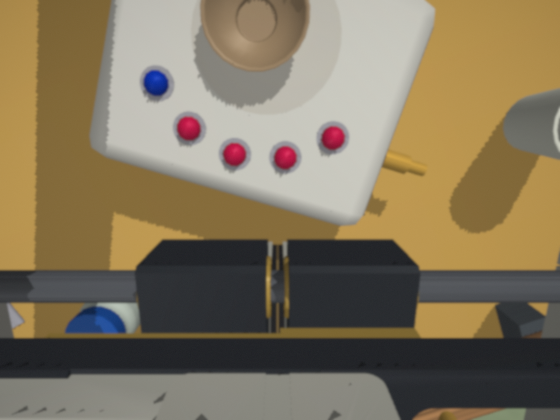

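The wrist view shows all five valves: red at (333,138), (285,157), (234,154) and (188,128), and blue at (156,83). That puts V1 to V5 at (642,38), (642,-6.5), (623,-47), (588.5,-75) and (544.5,-84.5). I'll go above V1, descend and check.

carry_out(
  plan=[
    {"tx": -16, "ty": 32, "tz": 0, "rx": 0, "ry": 0, "rz": 0},
    {"tx": -17, "ty": 33, "tz": 0, "rx": 0, "ry": 0, "rz": 0},
    {"tx": 0, "ty": 0, "tz": -35, "rx": 0, "ry": 0, "rz": 0},
    {"tx": 0, "ty": 0, "tz": -35, "rx": 0, "ry": 0, "rz": 0},
    {"tx": 0, "ty": 0, "tz": -35, "rx": 0, "ry": 0, "rz": 0},
    {"tx": 0, "ty": 0, "tz": -20, "rx": 0, "ry": 0, "rz": 0},
    {"tx": 0, "ty": 0, "tz": -10, "rx": 0, "ry": 0, "rz": 0},
    {"tx": 0, "ty": 0, "tz": 0, "rx": 0, "ry": 0, "rz": 0},
    {"tx": 0, "ty": 0, "tz": 0, "rx": 0, "ry": 0, "rz": 0},
  ],
)

```text
time: 3.3
tool_pos: [642.0, 37.9, 112.2]
tcp_rot: [3.141, 0.002, 2.762]
contact_force: [0.1, -0.5, 0.2]
grip_width: 0.2
finger_force: 0.0
```

Run:
```python
from plant import bot
import cv2
o=bot.get_obs();print(o['time'],o['tool_pos'],o['contact_force'])
a=bot.capture("scene")[190:280,180:340,::-1];b=bot.capture("side")[160:260,230:360,::-1]
cv2.imwrite("pics/c4.png",cv2.hconcat([cv2.resize(a,(400,400)),cv2.resize(b,(400,400))]))
```

```text
3.3 [642.02989907  37.85067966 112.23587196] [ 0.10628339 -0.4944928   0.19160141]
```

View pics/c4.png

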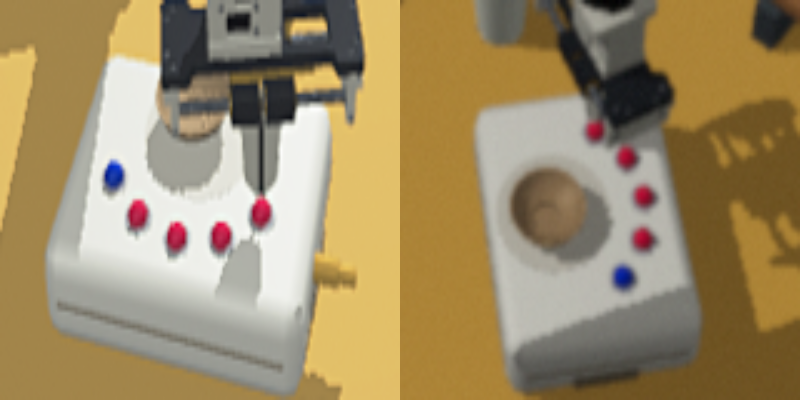

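In both crops the shut fingertips sit just above valve 1, at (262,200) in the left crop. Now I'll press it.

carry_out(
  plan=[
    {"tx": 0, "ty": 0, "tz": -9, "rx": 0, "ry": 0, "rz": 0},
    {"tx": 0, "ty": 0, "tz": -4, "rx": 0, "ry": 0, "rz": 0},
    {"tx": 0, "ty": 0, "tz": -2, "rx": 0, "ry": 0, "rz": 0},
    {"tx": 0, "ty": 0, "tz": -2, "rx": 0, "ry": 0, "rz": 0},
    {"tx": 0, "ty": 0, "tz": 0, "rx": 0, "ry": 0, "rz": 0},
    {"tx": 0, "ty": 0, "tz": 0, "rx": 0, "ry": 0, "rz": 0},
    {"tx": 0, "ty": 0, "tz": 0, "rx": 0, "ry": 0, "rz": 0},
  ],
)

```text
time: 4.1
tool_pos: [641.8, 37.6, 93.9]
tcp_rot: [3.141, 0.001, 2.762]
contact_force: [-0.5, 0.1, 3.8]
grip_width: 0.6
finger_force: 1.7
```

Force is 3.8 N, so valve 1 is about 6 mm down. Next is valve 2 by way of gap 1.

carry_out(
  plan=[
    {"tx": 0, "ty": 0, "tz": 14, "rx": 0, "ry": 0, "rz": 0},
    {"tx": 0, "ty": 0, "tz": 0, "rx": 0, "ry": 0, "rz": 0},
    {"tx": 0, "ty": -22, "tz": 0, "rx": 0, "ry": 0, "rz": 0},
    {"tx": 0, "ty": 0, "tz": 0, "rx": 0, "ry": 0, "rz": 0},
    {"tx": 0, "ty": -22, "tz": 0, "rx": 0, "ry": 0, "rz": 0},
    {"tx": 0, "ty": 0, "tz": 0, "rx": 0, "ry": 0, "rz": 0},
    {"tx": 0, "ty": 0, "tz": -8, "rx": 0, "ry": 0, "rz": 0},
    {"tx": 0, "ty": 0, "tz": -3, "rx": 0, "ry": 0, "rz": 0},
    {"tx": 0, "ty": 0, "tz": -3, "rx": 0, "ry": 0, "rz": 0},
    {"tx": 0, "ty": 0, "tz": 0, "rx": 0, "ry": 0, "rz": 0},
    {"tx": 0, "ty": 0, "tz": 0, "rx": 0, "ry": 0, "rz": 0},
    {"tx": 0, "ty": 0, "tz": 0, "rx": 0, "ry": 0, "rz": 0},
  ],
)

```text
time: 5.3
tool_pos: [641.6, -5.8, 93.8]
tcp_rot: [3.141, -0.0, 2.762]
contact_force: [-0.7, 1.3, 3.6]
grip_width: 0.5
finger_force: 1.7
```

carry_out(
  plan=[
    {"tx": 0, "ty": 0, "tz": 14, "rx": 0, "ry": 0, "rz": 0},
    {"tx": 0, "ty": 0, "tz": 0, "rx": 0, "ry": 0, "rz": 0},
    {"tx": -9, "ty": -20, "tz": 0, "rx": 0, "ry": 0, "rz": 0},
    {"tx": 0, "ty": 0, "tz": 0, "rx": 0, "ry": 0, "rz": 0},
    {"tx": -9, "ty": -20, "tz": 0, "rx": 0, "ry": 0, "rz": 0},
    {"tx": 0, "ty": 0, "tz": 0, "rx": 0, "ry": 0, "rz": 0},
    {"tx": 0, "ty": 0, "tz": -8, "rx": 0, "ry": 0, "rz": 0},
    {"tx": 0, "ty": 0, "tz": -3, "rx": 0, "ry": 0, "rz": 0},
    {"tx": 0, "ty": 0, "tz": -3, "rx": 0, "ry": 0, "rz": 0},
    {"tx": 0, "ty": 0, "tz": 0, "rx": 0, "ry": 0, "rz": 0},
    {"tx": 0, "ty": 0, "tz": 0, "rx": 0, "ry": 0, "rz": 0},
    {"tx": 0, "ty": 0, "tz": 0, "rx": 0, "ry": 0, "rz": 0},
  ],
)

```text
time: 6.5
tool_pos: [623.9, -46.0, 93.9]
tcp_rot: [3.141, 0.001, 2.762]
contact_force: [0.7, 0.6, 3.8]
grip_width: 0.5
finger_force: 1.7
```

carry_out(
  plan=[
    {"tx": 0, "ty": 0, "tz": 14, "rx": 0, "ry": 0, "rz": 0},
    {"tx": 0, "ty": 0, "tz": 0, "rx": 0, "ry": 0, "rz": 0},
    {"tx": -17, "ty": -14, "tz": 0, "rx": 0, "ry": 0, "rz": 0},
    {"tx": 0, "ty": 0, "tz": 0, "rx": 0, "ry": 0, "rz": 0},
    {"tx": -18, "ty": -14, "tz": 0, "rx": 0, "ry": 0, "rz": 0},
    {"tx": 0, "ty": 0, "tz": 0, "rx": 0, "ry": 0, "rz": 0},
    {"tx": 0, "ty": 0, "tz": -8, "rx": 0, "ry": 0, "rz": 0},
    {"tx": 0, "ty": 0, "tz": -3, "rx": 0, "ry": 0, "rz": 0},
    {"tx": 0, "ty": 0, "tz": -3, "rx": 0, "ry": 0, "rz": 0},
    {"tx": 0, "ty": 0, "tz": 0, "rx": 0, "ry": 0, "rz": 0},
    {"tx": 0, "ty": 0, "tz": 0, "rx": 0, "ry": 0, "rz": 0},
    {"tx": 0, "ty": 0, "tz": 0, "rx": 0, "ry": 0, "rz": 0},
  ],
)

```text
time: 7.7
tool_pos: [589.3, -74.2, 94.0]
tcp_rot: [3.141, 0.001, 2.762]
contact_force: [2.4, 1.0, 3.6]
grip_width: 0.2
finger_force: 1.7
```

carry_out(
  plan=[
    {"tx": 0, "ty": 0, "tz": 14, "rx": 0, "ry": 0, "rz": 0},
    {"tx": 0, "ty": 0, "tz": 0, "rx": 0, "ry": 0, "rz": 0},
    {"tx": -22, "ty": -5, "tz": 0, "rx": 0, "ry": 0, "rz": 0},
    {"tx": 0, "ty": 0, "tz": 0, "rx": 0, "ry": 0, "rz": 0},
    {"tx": -22, "ty": -5, "tz": 0, "rx": 0, "ry": 0, "rz": 0},
    {"tx": 0, "ty": 0, "tz": 0, "rx": 0, "ry": 0, "rz": 0},
    {"tx": 0, "ty": 0, "tz": -8, "rx": 0, "ry": 0, "rz": 0},
    {"tx": 0, "ty": 0, "tz": -3, "rx": 0, "ry": 0, "rz": 0},
    {"tx": 0, "ty": 0, "tz": -3, "rx": 0, "ry": 0, "rz": 0},
    {"tx": 0, "ty": 0, "tz": 0, "rx": 0, "ry": 0, "rz": 0},
    {"tx": 0, "ty": 0, "tz": 0, "rx": 0, "ry": 0, "rz": 0},
    {"tx": 0, "ty": 0, "tz": 0, "rx": 0, "ry": 0, "rz": 0},
  ],
)

```text
time: 8.9
tool_pos: [545.4, -84.4, 93.9]
tcp_rot: [3.141, 0.002, 2.762]
contact_force: [2.1, 0.3, 3.6]
grip_width: 0.7
finger_force: 1.7
```

Run:
```python
from plant import bot
import cv2
from h import *
o=bot.get_obs();print(o['time'],o['tool_pos'],o['contact_force'])
A=bot.capture("scene");B=bot.capture("side")
for x in(A,B):print([(c,a,tuple(p)) for c,a,p in blobs(x)])
a=A[190:280,180:340,::-1];b=B[160:260,230:360,::-1]
cv2.imwrite("pics/c5.png",cv2.hconcat([cv2.resize(a,(400,400)),cv2.resize(b,(400,400))]))
```

```text
8.9 [545.36367669 -84.43077872  93.94697231] [2.06434577 0.26163237 3.5965771 ]
[('r', 36, (np.float64(234.5), np.float64(237.6))), ('r', 36, (np.float64(283.9), np.float64(237.4))), ('r', 37, (np.float64(250.1), np.float64(242.5))), ('r', 38, (np.float64(268.0), np.float64(242.5))), ('r', 133, (np.float64(428.1), np.float64(274.1))), ('r', 143, (np.float64(356.7), np.float64(303.1))), ('r', 179, (np.float64(273.5), np.float64(336.5))), ('b', 1112, (np.float64(410.0), np.float64(70.0))), ('b', 1196, (np.float64(441.9), np.float64(76.3))), ('b', 432, (np.float64(186.6), np.float64(295.9)))]
[('r', 33, (np.float64(307.1), np.float64(112.3))), ('r', 33, (np.float64(345.2), np.float64(135.0))), ('r', 38, (np.float64(386.7), np.float64(159.5))), ('b', 173, (np.float64(376.0), np.float64(219.5)))]
```

View pics/c5.png

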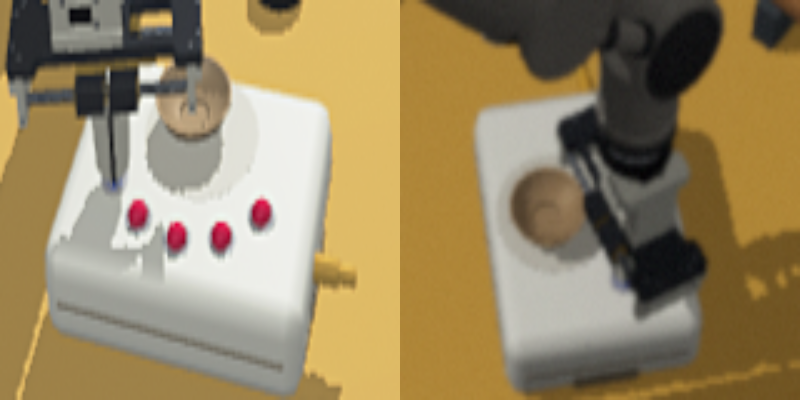

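The fingertips hold the blue valve down at (113,185) in the left crop. The four red valves are up, and neither the mould nor the dish has moved. I'll hand the job in.

```bash
python3 -c "
from plant import bot
print(bot.close_job())"
```

```text
the job is handed in; nothing more can be done
None
```

I pressed valves 1 to 5 in order, at about 3.6–3.8 N each (an estimated 6 mm down), and handed the job in at about 9 s with the blue valve still held down, the red valves back up and the mould and dish unmoved in the last pictures; the hand-in returned no verdict.

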